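Clear the injector away and lever open the gauge unit's cover

ROBOT

A 7-joint arm with a two-finger parallel gripper is mounted at the origin on the work surface. World frame = base frame: x ahead of the robot, y to its left, z up, the work surface at z = 0. Lengths are in m, angles in rad, forces in N, time in s.
With the tool pointing down it reaches from about 0.425 to 0.875 m from the base axis. Payload 4.7 kg.
Tool frame: the origin (TCP) lies on the centre line of the jaws, within the pads' length; the fingertips stand 22 mm ahead of it and the grasp point (between the pads) lies 3 mm ahead of it (ctrl.tcp_to_tips is the z of the fingertips in the tool frame, in m); z points along the fingers, y is the direction in which the jaws open and shut (so a half turn about z gives the same grasp; the last joint's range is limited). The gripper opens to 87 mm and grips with 3 to 60 N. Pads are 19 mm wide; open, the fingers measure 117 mm over their backs; the gripper's body (75 mm by 190 mm) begins 51 mm behind the grasp point.
Start: joints at [1.178, 0.321, -0.07, 1.45, 0.023, 1.371, -0.057], TCP at [0.257, -0.597, 0.245] pointing down, gripper open.
Joint ranges: [-2.86, 2.86], [-0.3, 2.09], [-1.38, 1.24], [0.06, 2.45], [-1.56, 4.7], [0.09, 2.05], [-2.69, 2.69]. Speed limits (rad/s): [2.57, 2.57, 3.14, 3.14, 3.14, 3.14, 3.14].

INTERFACE

Orientations are given as a rotation vector (axis times angle).
In Python, from bench import ctrl, cams gives the robot as it stands.
- The arm moves only by the tool move_arm, never from a script. Its argument "deltas" is a list of rows, each an object with "linear": the shift along the tool's x, y, z as a fraction of full scale, a list of three; "turn": the turn, a rotation vector about the tool's x, y, z as a fraction of full scale, a list of three; "claw": the closure, from 0 (fully open) to 1 (shut). In form: [{"linear": [tx, ty, tz], "turn": [wx, wy, wz], "claw": claw}, ...]. A call has 1 to 20 rows; each row shifts and turns the commanded pose from where the row before left it, along the tool's axes as they then stand; what a row does not reach is not made up. Full scale, the value 1, is 0.03 m for a shift and 4 degrees for a turn. A row lasts 1/12 s, in which the tool goes at most 41.7 mm and 7.16 degrees, less where a joint would pass 70% of its speed; a pose out of reach is approached as far as the arm can. A call with a number of a shift or a turn outside -1 to 1 is refused whole. A call with a gripper value outside its range is refused whole. The fingers move at their own pace and stop on an object; "grip_force" is the grip in N (left out, the last holds). Time passes only in rows, so rows that do not move let the fingers close. It gives the time, the measured TCP pose, the force and the opening at its end, in the units of the state.
- ctrl.get_state(): the state, without advancing time (a new reading comes with each control period).
- cams.get_image(name): name is "side" or "top"; returns a dict with "image" (400x640x3 uint8, red, green, blue), "K" (3x3 intrinsics, pixels), "k1" (the pictures are not rectified: a ray, as slopes to the right and down, at radius r is drawn at 1 + k1 r^2 times it, then the intrinsics apply), "world_from_camera" (4x4, takes a point from camera to world coordinates). Camera axes: x right, y down, z forward; pixel columns grow to the right and rows downward; lengths in m; the calibration is good to about 2 mm. A picture is of the moment at which its call begins. There is no depth.
- ctrl.close_job(): hands the job in, once; it reports no verdict.
The state is a dict: "time": time; "joint_positions": joint angles; "qd": joint speeds; "joint_torque": joint torques, N m; "position": TCP position; "tool_rot": TCP orientation; "ft_force": force on the tool from outside, world axes, zero at the start; "torque": the same for the moment, N m; "grip_width": opening from 0.0 (shut) to 1.0 (fully open).
Only numpy, scipy, OpenCV 4.12 (cv2) and the standard library are available. Lean on these libraries where they do the work, as an engineer would, in place of code of your own. Each camera call takes 0.05 s, during which the arm holds its last target. There are 200 camera calls.

TASK

An injector stands in the way before the notch of the shut gauge unit: stand it upright in the steel drain tray first. Then pick up the pry blade from the rubber mat, feel gently for the notch's height without pressing hard on the unit, slide the blade in under the still shut cover, lever the cover up with it, and swing it fully open, past upright, so that it stays open. Finally lay the blade back flat on the mat, and leave the bottle, the dial gauge and the adapter where they are, standing as they are.

Things in the scene. Friction and masses are not known exactly. Their poses are not given: they have to be found in the camera images.
- stand: Flat aluminium levelling plate, fixed, 190 (x) x 210 (y) x 10 mm, origin under its centre, -x is the front. Squarely over its centre, on four screw feet, stands the grey gauge unit, 130 (x) x 180 (y) x 53 mm, fixed. The feet differ each time: the unit's underside is 12 to 36 mm above the bench; this is NOT reported: feel it (e.g. lower the blade on the sill until it touches) or see it.
- front (a point): Point on the plate's top, below the middle of the unit's front face, stand axes. Above it is the notch: a slot through the 12 mm front wall into the hollow unit, 60 mm wide, 7 mm high: floor 38, cover's underside 45, cover's top 53 mm above the unit's underside; inner floor at 30 mm. A sill 60 mm wide, flush with the notch floor, sticks out 20 mm before the face.
- lid (a joint): Hinge of the cover, a flat grey plate 130 x 180 x 8 mm without handle, flush with the walls. 0 = shut, grows as the front edge swings up, stop at 1.9 rad. Axis along the stand's y at x = +65 mm in the stand's frame, level with the shut cover's underside. Stiff: about 0.35 N m; the cover stays where it is left.
- injector: Injector, loose, upright before the sill. Origin under its centre, z up. Steel foot disc 44 mm across, 12 mm high; body 26 mm across (a ring of 32 mm at 40 to 56 mm high is only seen); black round head 36 mm across, 78 to 112 mm high; stub 18 mm across up to 128 mm. About 0.35 kg.
- tray: Open stainless drain tray, fixed on the bench to one side, 220 (x) x 150 (y) x 35 mm high, walls and floor 4 mm. Origin at the centre of its underside.
- mat: Light grey rubber mat, fixed on the bench on the other side, 250 (x) x 130 (y) x 4 mm. Origin at the centre of its underside.
- pry: Pry blade, loose, lying on the mat, 175 mm long, about 0.14 kg. Origin at the centre of the underside of its handle, x along the tool towards the blade, z up. Black handle 100 (x) x 20 (y) x 28 mm high, from x = -50 to +50 mm. Flat steel blade 22 mm wide and 2.5 mm thick, from the handle to x = +125 mm, its mid-plane 14 mm above the origin.
- pry_tip (a point): Middle of the pry blade's tip edge, at (125, 0, 14) mm in the tool's frame.
- bottle: Bystander: white closed bottle, 60 mm across, 150 mm high, standing beyond the work. Origin under its centre.
- dial: Bystander: loose dial gauge lying face up, dark disc 64 mm across, 25 mm high, yellow face, beyond the gauge unit. Origin under its centre.
- adapter: Bystander: dark steel stepped adapter, 48 mm across, 62 mm high, standing beyond the work. Origin under its centre.
There are look-alikes about, which are no part of the job. Of the things that look like the pry, the largest one is meant.

How it is judged:
By the outcome, as a careful person would: the job done as asked, in the order asked, and still so for the second after the job is handed in, with the robot touching nothing.
It also fails if it takes over 69 s, if anything falls off the work surface, if the arm or the gripper's body presses on something with over 40 N, if the wrist force passes 120 N, or if a joint passes its speed limit or range.

## Working session

There is one attempt and no reset: what is moved stays moved. The work goes in short steps, Python scripts to look and compute and a tool call to move; the robot and the scene stay as the last step left them, time stands still between calls to the robot, and variables do not carry over. Pictures are saved under pics/ and viewed, about 8 in all and at most 12, crops included, and the job is handed in when it is done.

Besides the shell and the picture viewer there is one more tool, called after ">>>" by a JSON object that holds its "api" and its "payload". move_arm: Moves the arm, as the interface text tells. Shift numbers are shares of 0.03 m and turn numbers shares of 4 degrees, none past 1 either way. Its arguments: {"type":"object","properties":{"deltas":{"type":"array"},"grip_force":{"type":"number"}},"required":["deltas"]}

```bash
mkdir -p pics; ls
cat > h.py <<'E'
import numpy as np, cv2
from bench import ctrl, cams
from scipy.spatial.transform import Rotation as R
def cam(n):
    d=cams.get_image(n); return d
def ray(d,u,v):
    K=np.array(d["K"]);k=d["k1"]
    p=cv2.undistortPoints(np.array([[[u,v]]],float),K,np.array([k,0,0,0.]))[0,0]
    T=np.array(d["world_from_camera"]); return T[:3,3],T[:3,:3]@np.array([p[0],p[1],1])
def onz(d,u,v,z):
    o,r=ray(d,u,v); return o+r*(z-o[2])/r[2]
def proj(d,P):
    T=np.linalg.inv(np.array(d["world_from_camera"]));p=T[:3,:3]@np.array(P)+T[:3,3]
    x,y=p[:2]/p[2];f=1+d["k1"]*(x*x+y*y);K=np.array(d["K"]);return K[0,0]*x*f+K[0,2],K[1,1]*y*f+K[1,2]
def save(d,name): cv2.imwrite("pics/"+name,cv2.cvtColor(d["image"],cv2.COLOR_RGB2BGR))
E
python3 - <<'E'
from h import *
import pickle
D={}
for n in("side","top"):
    d=cam(n);D[n]=d;save(d,n+"0.png");print(n,d["K"],d["k1"],d["world_from_camera"])
pickle.dump(D,open("d0.pkl","wb"))
print(ctrl.get_state(),ctrl.tcp_to_tips)
E
```

```text
pics
side [[473.81559081   0.         317.75852532]
 [  0.         473.81559081 204.09763584]
 [  0.           0.           1.        ]] -0.13070683897558294 [[-0.89444688 -0.27064018  0.35597567  0.1160605 ]
 [-0.44717164  0.54404035 -0.70997015  0.9463369 ]
 [-0.00151868 -0.79421281 -0.6076378   0.81069721]
 [ 0.          0.          0.          1.        ]]
top [[364.39684328   0.         323.78980225]
 [  0.         364.39684328 201.59418354]
 [  0.           0.           1.        ]] -0.08280091258994382 [[ 0.11445916 -0.96757803  0.22514851  0.38411059]
 [-0.99341312 -0.11024075  0.03126251  0.05007419]
 [-0.00542838 -0.22724377 -0.97382278  0.91091224]
 [ 0.          0.          0.          1.        ]]
{'time': 0.1, 'joint_positions': array([ 1.17809924,  0.3217337 , -0.07010635,  1.45154556,  0.0226112 ,
        1.37078511, -0.05688178]), 'qd': array([-0.00019559, -0.00181234, -0.0002785 , -0.003156  ,  0.00071118,
        0.00050561,  0.00032729]), 'joint_torque': array([ 5.49283891e-05, -4.92573452e+01, -4.05779500e-01, -3.13400173e+01,
       -6.42525335e-02,  3.94949690e-02,  9.40784116e-05]), 'position': array([ 0.25697372, -0.59655648,  0.24358461]), 'tool_rot': array([-3.07521518e+00, -6.34375314e-01,  6.81654130e-04]), 'ft_force': array([-0.11742675, -0.10728391,  0.95924932]), 'torque': array([-0.01819949,  0.01856348,  0.00512387]), 'grip_width': 0.9973115302717339} 0.022
```

View pics/top0.png

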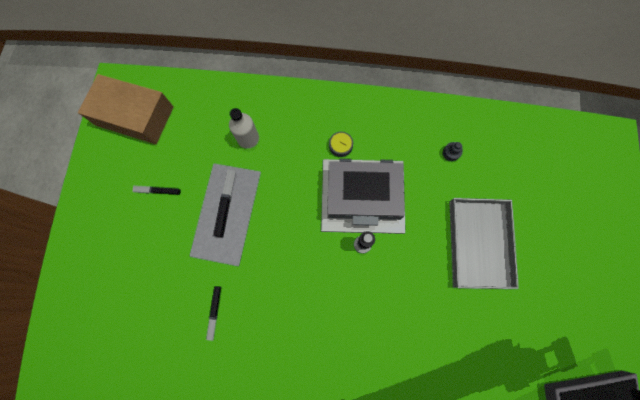

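View pics/side0.png

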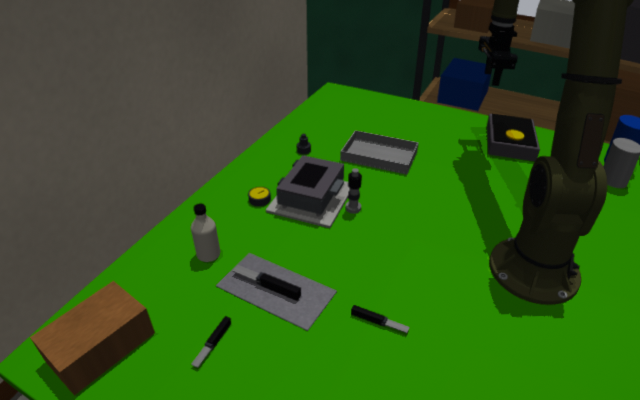

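The top view shows the mat at (226,214) with a pry on it at (224,203), the unit at (365,190), the injector at (365,243) and the tray at (484,243). The bottle is at (243,130), the dial at (341,144) and the adapter at (453,151).
Pry candidates are top (224,203), (157,190) and (214,313). The one on the mat at (224,203) is the largest, so I choose that one.

```bash
cat > m.py <<'E'
from h import *
import pickle
D=pickle.load(open("d0.pkl","rb"));d=D["top"];im=d["image"].astype(int)
hsv=cv2.cvtColor(d["image"],cv2.COLOR_RGB2HSV)
ng=~((hsv[...,0]>40)&(hsv[...,0]<75)&(hsv[...,1]>120))
m=ng.astype(np.uint8)
n,l,s,c=cv2.connectedComponentsWithStats(m)
for i in range(1,n):
    if s[i,4]>60:
        cnt=max(cv2.findContours((l==i).astype(np.uint8),0,1)[0],key=cv2.contourArea)
        print(i,s[i],c[i].round(1),cv2.boxPoints(cv2.minAreaRect(cnt)).round(1).tolist())
        # metric rects
def rect(mask,z):
    cnt=max(cv2.findContours(mask.astype(np.uint8),0,cv2.CHAIN_APPROX_NONE)[0],key=cv2.contourArea)
    P=np.array([onz(d,*p[0],z)[:2] for p in cnt],np.float32)
    r=cv2.minAreaRect(P*1000);return r,cv2.boxPoints(r)
for nm,(u,v),z in(("mat",(200,245),.004),("standplate",(328,225),.01),("tray",(484,243),.035)):
    r,b=rect(l==l[v,u],z);print(nm,l[v,u],r,b.tolist())
dark=(im.max(2)<45)
def sub(mask,x0,y0,x1,y1):
    o=np.zeros_like(mask);o[y0:y1,x0:x1]=mask[y0:y1,x0:x1];return o
h=sub(dark,195,160,260,265);print("handle",rect(h,.032))
for nm,bx,z in(("a",(130,180,185,200),.02),("b",(200,280,225,342),.02)):
    print(nm,rect(sub(ng,*bx),z))
crop=np.hstack([cv2.resize(d["image"][150:270,185:265],None,fx=4,fy=4,interpolation=2),cv2.resize(d["image"][150:270,310:420],None,fx=4,fy=4,interpolation=2)])
cv2.imwrite("pics/c1.png",cv2.cvtColor(np.clip(crop*1.3,0,255).astype(np.uint8),cv2.COLOR_RGB2BGR))
E
python3 m.py
```

```text
1 [    0     0   640   400 75162] [268.6  80.2] [[-0.0, 0.0], [639.0, 0.0], [639.0, 399.0], [0.0, 399.0]]
2 [229 109  30  39 802] [243.1 128.9] [[222.1999969482422, 114.4000015258789], [243.8000030517578, 103.5999984741211], [262.6000061035156, 141.1999969482422], [241.0, 152.0]]
3 [329 132  24  25 476] [340.5 143.8] [[329.0, 132.0], [352.0, 132.0], [352.0, 156.0], [329.0, 156.0]]
4 [443 142  19  19 287] [452.6 150.8] [[443.0, 142.0], [461.0, 142.0], [461.0, 160.0], [443.0, 160.0]]
5 [ 321  159   85   95 6354] [362.9 198.5] [[321.0, 159.0], [405.0, 159.0], [405.0, 253.0], [321.0, 253.0]]
6 [ 190  163   71  103 4838] [225.1 214.4] [[188.8000030517578, 256.1000061035156], [211.1999969482422, 159.89999389648438], [260.6000061035156, 171.39999389648438], [238.1999969482422, 267.6000061035156]]
7 [132 185  48   9 262] [153.7 189.6] [[131.89999389648438, 191.6999969482422], [132.3000030517578, 184.89999389648438], [179.1999969482422, 188.0], [178.6999969482422, 194.8000030517578]]
8 [ 450  198   69   91 5777] [483.  243.6] [[449.1000061035156, 198.10000610351562], [514.7000122070312, 195.6
[... 1198 characters left out ...]
, (23.003440856933594, 99.19960021972656), 89.27111053466797), array([[471.7026 , 314.25574],
       [570.89417, 312.99377],
       [571.18677, 335.99536],
       [471.99524, 337.25732]], dtype=float32))
a (((571.8173217773438, 514.6385498046875), (18.108322143554688, 126.76237487792969), 2.5145320892333984), array([[559.99115, 577.5615 ],
       [565.55255, 450.92117],
       [583.6435 , 451.71558],
       [578.0821 , 578.35596]], dtype=float32))
b (((289.14642333984375, 309.4761657714844), (124.48664855957031, 18.108169555664062), 0.8697062134742737), array([[226.77286, 317.58444],
       [227.0477 , 299.47836],
       [351.52   , 301.3679 ],
       [351.24515, 319.47397]], dtype=float32))
```

View pics/c1.png

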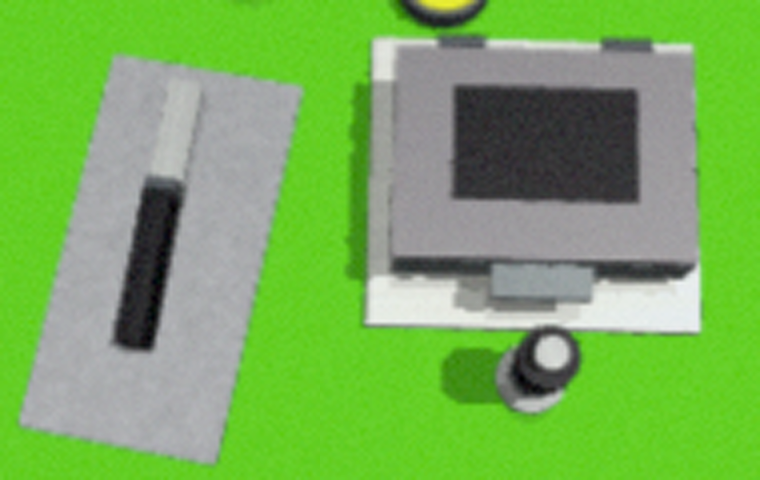

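The crop confirms the choice: the pry on the mat has its black handle at top (221,215) and its blade towards +x, ending at (230,171). The sill is at (365,221) and the injector's stub top is at (368,238).

```bash
cat > m2.py <<'E'
from h import *
import pickle
D=pickle.load(open("d0.pkl","rb"));d=D["top"];s=D["side"]
for nm,u,v in(("TL",323,159.5),("TR",403.2,161.2),("BL",321,231.2),("BR",405,233)): print(nm,onz(d,u,v,.01).round(4))
for z in(.065,.077,.089): print(z,onz(d,328,214.5,z).round(4),onz(d,403.7,215.5,z).round(4))
print("stub",onz(d,368,238,.128).round(4))
crop=cv2.resize(s["image"][145:230,255:375],None,fx=6,fy=6,interpolation=2)
cv2.imwrite("pics/c2.png",cv2.cvtColor(np.clip(crop*1.5,0,255).astype(np.uint8),cv2.COLOR_RGB2BGR))
E
python3 m2.py
```

```text
TL [0.7043 0.094  0.01  ]
TR [ 0.7237 -0.115   0.01  ]
BL [0.5163 0.0772 0.01  ]
BR [ 0.5354 -0.1317  0.01  ]
0.065 [0.5497 0.0638 0.065 ] [ 0.5675 -0.1148  0.065 ]
0.077 [0.5473 0.0636 0.077 ] [ 0.5649 -0.1124  0.077 ]
0.089 [0.545  0.0634 0.089 ] [ 0.5623 -0.1101  0.089 ]
stub [ 0.4957 -0.0289  0.128 ]
```

View pics/c2.png

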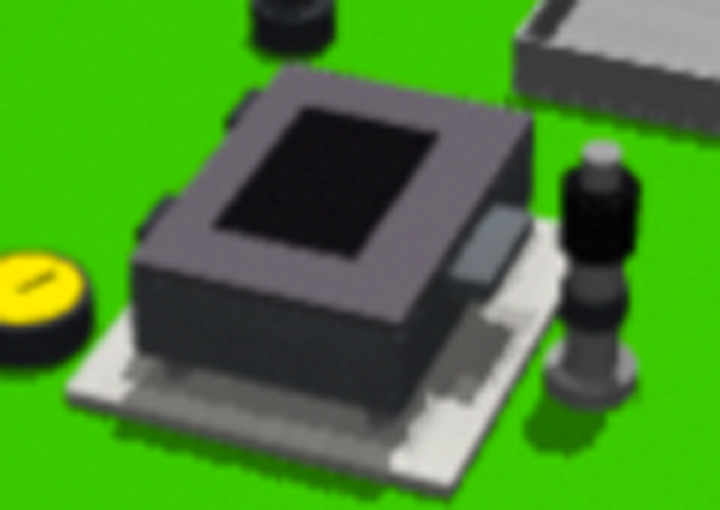

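The side crop shows the unit's near front top corner at about (322.2,198.7), its far front corner at (343.7,164.7) and its rear-left corner at (277.5,189.2). The injector stands upright at (354,190), before the sill.

```bash
cat > m3.py <<'E'
from h import *
import pickle
D=pickle.load(open("d0.pkl","rb"));d=D["top"];s=D["side"]
def tri(a,b):
    o1,r1=ray(d,*a);o2,r2=ray(s,*b);r1/=np.linalg.norm(r1);r2/=np.linalg.norm(r2)
    t=np.linalg.lstsq(np.c_[r1,-r2],o2-o1,rcond=None)[0];p,q=o1+t[0]*r1,o2+t[1]*r2
    return ((p+q)/2).round(4),np.linalg.norm(p-q).round(4)
print(tri((328,214.5),(322.2,198.7)),tri((403.7,215.5),(343.7,164.7)))
for z in(.065,.071,.077,.083,.089): print(z,onz(s,322.2,198.7,z).round(4),onz(s,343.7,164.7,z).round(4))
print("stub",tri((368,238),(355.3,170.5)))
print("base",onz(s,255+590/6,145+400/6,0).round(4))
print("tips",tri((230.5,171),(234,271)))
E
python3 m3.py
cat >> h.py <<'E'
def go(P,yaw=None,pitch=0.):
    """units (30mm) in tool axes from measured TCP to P; turn in 4deg units about tool axes (rotvec)"""
    st=ctrl.get_state();r=R.from_rotvec(st["tool_rot"])
    print("t",st["time"],"p",st["position"].round(4),"F",st["ft_force"].round(1),"w",round(st["grip_width"]*87,1))
    print("lin units",(r.inv().apply(np.array(P)-st["position"])/.03).round(3))
    if yaw is not None:
        y=np.radians(yaw);tgt=R.from_euler("z",y)*R.from_euler("y",-np.radians(pitch))*R.from_matrix(np.diag([1.,-1,-1]))
        print("turn units",(np.degrees((r.inv()*tgt).as_rotvec())/4).round(3))
        print("lin units after turn",(tgt.inv().apply(np.array(P)-st["position"])/.03).round(3))
E
python3 -c "
from h import *
go([.4957,-.029,.21],5.2)"
```

```text
(array([0.5467, 0.0633, 0.0769]), np.float64(0.0014)) (array([ 0.5646, -0.1131,  0.0748]), np.float64(0.0017))
0.065 [0.5529 0.049  0.065 ] [ 0.5697 -0.1273  0.065 ]
0.071 [0.5494 0.0562 0.071 ] [ 0.566  -0.1187  0.071 ]
0.077 [0.5459 0.0634 0.077 ] [ 0.5624 -0.11    0.077 ]
0.083 [0.5424 0.0706 0.083 ] [ 0.5587 -0.1014  0.083 ]
0.089 [0.5388 0.0778 0.089 ] [ 0.5551 -0.0927  0.089 ]
stub (array([ 0.4955, -0.0294,  0.1245]), np.float64(0.0016))
base [ 0.4877 -0.0139  0.    ]
tips (array([0.6467, 0.3306, 0.0088]), np.float64(0.0001))
t 0.1 p [ 0.257  -0.5966  0.2436] F [-0.1 -0.1  1. ] w 86.8
lin units [ 14.795 -14.223   1.142]
turn units [-0.024  0.005  4.528]
lin units after turn [  9.639 -18.119   1.119]
```

>>> {"api": "move_arm", "payload": {"deltas": [{"linear": [0, 0, 0], "turn": [0, 0, 0.9], "claw": 0}, {"linear": [0, 0, 0], "turn": [0, 0, 0.9], "claw": 0}, {"linear": [0, 0, 0], "turn": [0, 0, 0.9], "claw": 0}, {"linear": [0, 0, 0], "turn": [0, 0, 0.9], "claw": 0}, {"linear": [0, 0, 0], "turn": [0, 0, 0.9], "claw": 0}, {"linear": [0.48, -0.9, 0.05], "turn": [0, 0, 0], "claw": 0}, {"linear": [0.48, -0.9, 0.05], "turn": [0, 0, 0], "claw": 0}, {"linear": [0.48, -0.9, 0.05], "turn": [0, 0, 0], "claw": 0}, {"linear": [0.48, -0.9, 0.05], "turn": [0, 0, 0], "claw": 0}, {"linear": [0.48, -0.9, 0.05], "turn": [0, 0, 0], "claw": 0}, {"linear": [0.48, -0.9, 0.05], "turn": [0, 0, 0], "claw": 0}, {"linear": [0.48, -0.9, 0.05], "turn": [0, 0, 0], "claw": 0}, {"linear": [0.48, -0.9, 0.05], "turn": [0, 0, 0], "claw": 0}, {"linear": [0.48, -0.9, 0.05], "turn": [0, 0, 0], "claw": 0}, {"linear": [0.48, -0.9, 0.05], "turn": [0, 0, 0], "claw": 0}, {"linear": [0.48, -0.9, 0.05], "turn": [0, 0, 0], "claw": 0}, {"linear": [0.48, -0.9, 0.05], "turn": [0, 0, 0], "claw": 0}, {"linear": [0.48, -0.9, 0.05], "turn": [0, 0, 0], "claw": 0}, {"linear": [0.48, -0.9, 0.05], "turn": [0, 0, 0], "claw": 0}, {"linear": [0.48, -0.9, 0.05], "turn": [0, 0, 0], "claw": 0}]}}

```text
time: 1.77
position: [0.4348, -0.1722, 0.2217]
tool_rot: [3.138, 0.145, -0.001]
ft_force: [0.5, 0.6, -0.4]
grip_width: 1.001
```

```bash
python3 -c "
from h import *
go([.4957,-.0292,.205],5.2);print(ctrl.get_state()['joint_positions'].round(2))"
```

```text
t 1.7667 p [ 0.4348 -0.1722  0.2217] F [ 0.5  0.6 -0.4] w 87.1
lin units [ 2.462 -4.558  0.555]
turn units [0.001 0.007 0.026]
lin units after turn [ 2.453 -4.563  0.557]
[ 0.73 -0.04 -0.4   1.9  -0.02  1.28 -1.14]
```

>>> {"api": "move_arm", "payload": {"deltas": [{"linear": [0.49, -0.91, 0.1], "turn": [0, 0, 0], "claw": 0}, {"linear": [0.49, -0.91, 0.1], "turn": [0, 0, 0], "claw": 0}, {"linear": [0.49, -0.91, 0.1], "turn": [0, 0, 0], "claw": 0}, {"linear": [0.49, -0.91, 0.1], "turn": [0, 0, 0], "claw": 0}, {"linear": [0.49, -0.91, 0.1], "turn": [0, 0, 0], "claw": 0}, {"linear": [0, 0, 0], "turn": [0, 0, 0], "claw": 0}, {"linear": [0, 0, 0.6], "turn": [0, 0, 0], "claw": 0}, {"linear": [0, 0, 0.6], "turn": [0, 0, 0], "claw": 0}, {"linear": [0, 0, 0.6], "turn": [0, 0, 0], "claw": 0}, {"linear": [0, 0, 0], "turn": [0, 0, 0], "claw": 0}]}}

```text
time: 2.6
position: [0.4925, -0.031, 0.1494]
tool_rot: [-3.137, -0.146, 0.011]
ft_force: [-0.9, -0.2, -0.4]
grip_width: 0.999
```

```bash
python3 -c "
from h import *
go([.4957,-.0292,.095],5.2)
d=cam('side');cv2.imwrite('pics/s1.png',cv2.cvtColor(cv2.resize(d['image'][80:260,250:460],None,fx=3,fy=3),cv2.COLOR_RGB2BGR))"
```

```text
t 2.6 p [ 0.4925 -0.031   0.1494] F [-0.9 -0.2 -0.4] w 86.9
lin units [ 0.125 -0.048  1.814]
turn units [-0.024  0.097  0.031]
lin units after turn [ 0.113 -0.051  1.815]
```

View pics/s1.png

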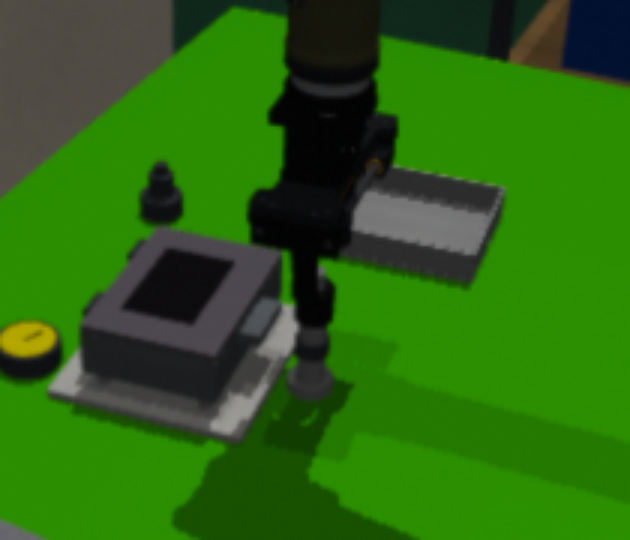

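The fingers are straddling the injector's stub, one in front and one behind, so I go down and grip the head.

>>> {"api": "move_arm", "payload": {"deltas": [{"linear": [0.1, -0.05, 0.6], "turn": [0, 0, 0], "claw": 0}, {"linear": [0, 0, 0.6], "turn": [0, 0, 0], "claw": 0}, {"linear": [0, 0, 0.6], "turn": [0, 0, 0], "claw": 0}, {"linear": [0, 0, 0], "turn": [0, 0, 0], "claw": 0}, {"linear": [0, 0, 0], "turn": [0, 0, 0], "claw": 1}, {"linear": [0, 0, 0], "turn": [0, 0, 0], "claw": 1}, {"linear": [0, 0, 0], "turn": [0, 0, 0], "claw": 1}, {"linear": [0, 0, 0], "turn": [0, 0, 0], "claw": 1}, {"linear": [0, 0, 0], "turn": [0, 0, 0], "claw": 1}, {"linear": [0, 0, 0], "turn": [0, 0, 0], "claw": 1}, {"linear": [0, 0, 0], "turn": [0, 0, 0], "claw": 1}, {"linear": [0, 0, 0], "turn": [0, 0, 0], "claw": 1}, {"linear": [0, 0, -0.3], "turn": [0, 0, 0], "claw": 1}, {"linear": [0, 0, -0.6], "turn": [0, 0, 0], "claw": 1}, {"linear": [0, 0, -0.7], "turn": [0, 0, 0], "claw": 1}, {"linear": [0, 0, -0.7], "turn": [0, 0, 0], "claw": 1}, {"linear": [0, 0, -0.4], "turn": [0, 0, 0], "claw": 1}], "grip_force": 30}}

```text
time: 4.07
position: [0.4987, -0.0292, 0.1821]
tool_rot: [3.138, 0.146, 0.003]
ft_force: [0.8, 0.5, -4.6]
grip_width: 0.408
```

```bash
python3 -c "
from h import *
go([.53,-.325,.18],5.2)"
```

```text
t 4.0667 p [ 0.4987 -0.0292  0.1821] F [ 0.8  0.5 -4.6] w 35.5
lin units [0.125 9.916 0.076]
turn units [ 0.008 -0.024  0.03 ]
lin units after turn [0.146 9.915 0.07 ]
```

>>> {"api": "move_arm", "payload": {"deltas": [{"linear": [0.01, 0.4, 0], "turn": [0, 0, 0], "claw": 1}, {"linear": [0.01, 0.7, 0], "turn": [0, 0, 0], "claw": 1}, {"linear": [0.01, 0.8, 0], "turn": [0, 0, 0], "claw": 1}, {"linear": [0.01, 0.8, 0], "turn": [0, 0, 0], "claw": 1}, {"linear": [0.01, 0.8, 0], "turn": [0, 0, 0], "claw": 1}, {"linear": [0.01, 0.8, 0], "turn": [0, 0, 0], "claw": 1}, {"linear": [0.01, 0.8, 0], "turn": [0, 0, 0], "claw": 1}, {"linear": [0.01, 0.8, 0], "turn": [0, 0, 0], "claw": 1}, {"linear": [0.01, 0.8, 0], "turn": [0, 0, 0], "claw": 1}, {"linear": [0.01, 0.8, 0], "turn": [0, 0, 0], "claw": 1}, {"linear": [0.01, 0.8, 0], "turn": [0, 0, 0], "claw": 1}, {"linear": [0.01, 0.8, 0], "turn": [0, 0, 0], "claw": 1}, {"linear": [0, 0.5, 0], "turn": [0, 0, 0], "claw": 1}, {"linear": [0, 0.3, 0], "turn": [0, 0, 0], "claw": 1}, {"linear": [0, 0, 0.5], "turn": [0, 0, 0], "claw": 1}, {"linear": [0, 0, 0.6], "turn": [0, 0, 0], "claw": 1}, {"linear": [0, 0, 0.6], "turn": [0, 0, 0], "claw": 1}, {"linear": [0, 0, 0.5], "turn": [0, 0, 0], "claw": 1}, {"linear": [0, 0, 0.1], "turn": [0, 0, 0], "claw": 1}, {"linear": [0, 0, 0], "turn": [0, 0, 0], "claw": 1}]}}

```text
time: 5.73
position: [0.5289, -0.3233, 0.11]
tool_rot: [-3.136, -0.148, 0.003]
ft_force: [-0.2, -0.2, -3.6]
grip_width: 0.404
```

```bash
python3 -c "
from h import *
go([.53,-.325,.1],5.2)
d=cam('top');save(d,'t2.png');cv2.imwrite('pics/t2c.png',cv2.cvtColor(cv2.resize(d['image'][140:340,400:600],None,fx=3,fy=3),cv2.COLOR_RGB2BGR))
d=cam('side');cv2.imwrite('pics/s2.png',cv2.cvtColor(cv2.resize(d['image'][80:220,290:460],None,fx=4,fy=4),cv2.COLOR_RGB2BGR))"
```

```text
t 5.7333 p [ 0.5289 -0.3233  0.11  ] F [-0.2 -0.2 -3.6] w 35.2
lin units [0.033 0.062 0.334]
turn units [-0.029  0.024  0.048]
lin units after turn [0.032 0.061 0.334]
```

View pics/s2.png

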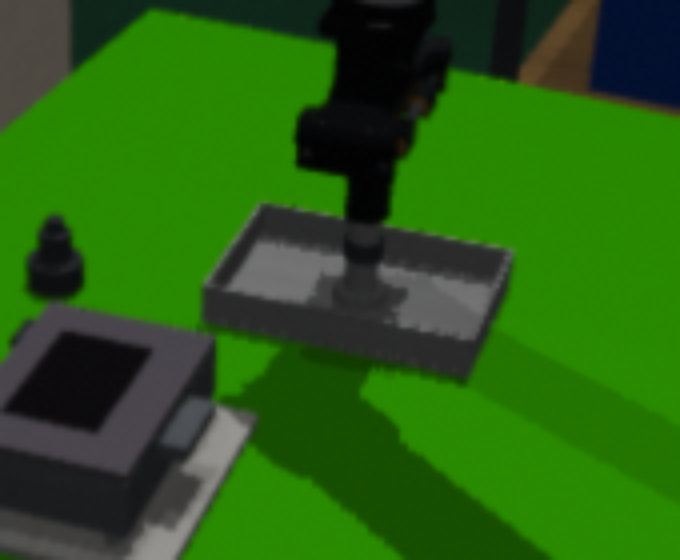

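The injector hangs upright over the middle of the tray. I lower it gently until it touches.

>>> {"api": "move_arm", "payload": {"deltas": [{"linear": [0, 0, 0.05], "turn": [0, 0, 0], "claw": 1}, {"linear": [0, 0, 0.05], "turn": [0, 0, 0], "claw": 1}, {"linear": [0, 0, 0.05], "turn": [0, 0, 0], "claw": 1}, {"linear": [0, 0, 0], "turn": [0, 0, 0], "claw": 1}, {"linear": [0, 0, 0], "turn": [0, 0, 0], "claw": 1}]}}

```text
time: 6.25
position: [0.5304, -0.3249, 0.1086]
tool_rot: [3.137, 0.146, 0.004]
ft_force: [-1.0, 0.8, 5.6]
grip_width: 0.408
```

>>> {"api": "move_arm", "payload": {"deltas": [{"linear": [0, 0, 0.05], "turn": [0, 0, 0], "claw": 1}, {"linear": [0, 0, 0.05], "turn": [0, 0, 0], "claw": 1}, {"linear": [0, 0, 0], "turn": [0, 0, 0], "claw": 1}]}}

```text
time: 6.5
position: [0.531, -0.3249, 0.1086]
tool_rot: [3.136, 0.146, 0.005]
ft_force: [-4.2, 4.7, 19.9]
grip_width: 0.406
```

>>> {"api": "move_arm", "payload": {"deltas": [{"linear": [0, 0, -0.1], "turn": [0, 0, 0], "claw": 1}, {"linear": [0, 0, 0], "turn": [0, 0, 0], "claw": 0}, {"linear": [0, 0, 0], "turn": [0, 0, 0], "claw": 0}, {"linear": [0, 0, 0], "turn": [0, 0, 0], "claw": 0}, {"linear": [0, 0, 0], "turn": [0, 0, 0], "claw": 0}, {"linear": [0, 0, 0], "turn": [0, 0, 0], "claw": 0}, {"linear": [0, 0, -0.5], "turn": [0, 0, 0], "claw": 0}, {"linear": [0, 0, -0.8], "turn": [0, 0, 0], "claw": 0}, {"linear": [0, 0, -0.8], "turn": [0, 0, 0], "claw": 0}, {"linear": [0, 0, -0.8], "turn": [0, 0, 0], "claw": 0}, {"linear": [0, 0, -0.8], "turn": [0, 0, 0], "claw": 0}, {"linear": [0, 0, 0], "turn": [0, 0, 0], "claw": 0}]}}

```text
time: 7.5
position: [0.5317, -0.3259, 0.2231]
tool_rot: [3.133, 0.145, 0.011]
ft_force: [0.1, -0.6, 0.3]
grip_width: 0.993
```

```bash
cat > m4.py <<'E'
from h import *
import pickle
D=pickle.load(open("d0.pkl","rb"));d=D["top"];im=d["image"].astype(int)
print("tip",onz(d,231,170.5,.018),"hb",onz(d,218.75,237,.032),"hf",onz(d,225.75,196.2,.032))
# bright blade mask
g=im.mean(2);b=np.zeros(g.shape,np.uint8);b[165:200,222:238]=g[165:200,222:238]>(np.median(g[200:250,200:212])+18)
cnt=max(cv2.findContours(b,0,1)[0],key=cv2.contourArea)
P=np.array([onz(d,*p[0],.018)[:2] for p in cnt],np.float32)*1000;print(b.sum(),cv2.minAreaRect(P))
go([.55,.3265,.25],0)
E
python3 m4.py
```

```text
tip [0.6454387  0.32670916 0.018     ] hb [0.46996585 0.32322331 0.032     ] hf [0.5733013  0.32383876 0.032     ]Traceback (most recent call last):
  File "m4.py", line 7, in <module>
    cnt=max(cv2.findContours(b,0,1)[0],key=cv2.contourArea)
ValueError: max() iterable argument is empty
```

```bash
python3 -c "
from h import *
import pickle
d=pickle.load(open('d0.pkl','rb'))['top'];print('bottle',onz(d,247,143,0))
go([.5486,.325,.2],.7)"
```

```text
bottle [0.73195406 0.3028137  0.        ]
t 7.5 p [ 0.5317 -0.3259  0.2231] F [ 0.1 -0.6  0.3] w 86.4
lin units [  2.56  -21.555   0.671]
turn units [ 0.074 -0.103  1.15 ]
lin units after turn [  0.828 -21.687   0.771]
```

>>> {"api": "move_arm", "payload": {"deltas": [{"linear": [0, 0, 0], "turn": [0.04, -0.05, 0.6], "claw": 0}, {"linear": [0, 0, 0], "turn": [0.04, -0.05, 0.55], "claw": 0}, {"linear": [0.04, -0.6, 0], "turn": [0, 0, 0], "claw": 0}, {"linear": [0.04, -0.9, 0], "turn": [0, 0, 0], "claw": 0}, {"linear": [0.04, -0.9, 0], "turn": [0, 0, 0], "claw": 0}, {"linear": [0.04, -0.9, 0], "turn": [0, 0, 0], "claw": 0}, {"linear": [0.04, -0.9, 0], "turn": [0, 0, 0], "claw": 0}, {"linear": [0.04, -0.9, 0], "turn": [0, 0, 0], "claw": 0}, {"linear": [0.04, -0.9, 0], "turn": [0, 0, 0], "claw": 0}, {"linear": [0.04, -0.9, 0], "turn": [0, 0, 0], "claw": 0}, {"linear": [0.04, -0.9, 0], "turn": [0, 0, 0], "claw": 0}, {"linear": [0.04, -0.9, 0], "turn": [0, 0, 0], "claw": 0}, {"linear": [0.04, -0.9, 0], "turn": [0, 0, 0], "claw": 0}, {"linear": [0.04, -0.9, 0], "turn": [0, 0, 0], "claw": 0}, {"linear": [0.04, -0.9, 0], "turn": [0, 0, 0], "claw": 0}, {"linear": [0.04, -0.9, 0], "turn": [0, 0, 0], "claw": 0}, {"linear": [0.04, -0.9, 0], "turn": [0, 0, 0], "claw": 0}, {"linear": [0.04, -0.9, 0], "turn": [0, 0, 0], "claw": 0}, {"linear": [0.04, -0.9, 0], "turn": [0, 0, 0], "claw": 0}, {"linear": [0.04, -0.9, 0], "turn": [0, 0, 0], "claw": 0}]}}

```text
time: 9.17
position: [0.5439, 0.1547, 0.2194]
tool_rot: [-3.136, -0.022, 0.012]
ft_force: [1.4, -0.2, 0.6]
grip_width: 1.0
```

```bash
python3 -c "
from h import *
go([.5486,.325,.1],.7);print(ctrl.get_state()['joint_positions'].round(2))"
```

```text
t 9.1667 p [0.5439 0.1547 0.2194] F [ 1.4 -0.2  0.6] w 87.0
lin units [ 0.266 -5.655  4.006]
turn units [-0.073  0.113  0.024]
lin units after turn [ 0.225 -5.676  3.979]
[ 0.28  0.22 -0.68  1.68  0.13  1.3  -1.98]
```

>>> {"api": "move_arm", "payload": {"deltas": [{"linear": [0.03, -0.85, 0.2], "turn": [0, 0, 0], "claw": 0}, {"linear": [0.03, -0.85, 0.3], "turn": [0, 0, 0], "claw": 0}, {"linear": [0.03, -0.85, 0.5], "turn": [0, 0, 0], "claw": 0}, {"linear": [0.03, -0.85, 0.5], "turn": [0, 0, 0], "claw": 0}, {"linear": [0.03, -0.85, 0.5], "turn": [0, 0, 0], "claw": 0}, {"linear": [0.03, -0.7, 0.5], "turn": [0, 0, 0], "claw": 0}, {"linear": [0.03, -0.4, 0.5], "turn": [0, 0, 0], "claw": 0}, {"linear": [0, 0, 0.5], "turn": [0, 0, 0], "claw": 0}, {"linear": [0, 0, 0.5], "turn": [0, 0, 0], "claw": 0}, {"linear": [0, 0, 0], "turn": [0, 0, 0], "claw": 0}, {"linear": [0, 0, 0], "turn": [0, 0, 0], "claw": 0}]}}

```text
time: 10.08
position: [0.5471, 0.3138, 0.0996]
tool_rot: [-3.137, -0.021, 0.015]
ft_force: [0.1, 0.1, 0.4]
grip_width: 0.999
```

```bash
python3 -c "
from h import *
go([.5486,.325,.0295],.7)
d=cam('top');cv2.imwrite('pics/t3c.png',cv2.cvtColor(cv2.resize(d['image'][140:290,170:290],None,fx=4,fy=4),cv2.COLOR_RGB2BGR))"
```

```text
t 10.0833 p [0.5471 0.3138 0.0996] F [0.1 0.1 0.4] w 86.9
lin units [ 0.079 -0.362  2.338]
turn units [-0.063  0.139  0.02 ]
lin units after turn [ 0.056 -0.372  2.337]
```

View pics/t3c.png

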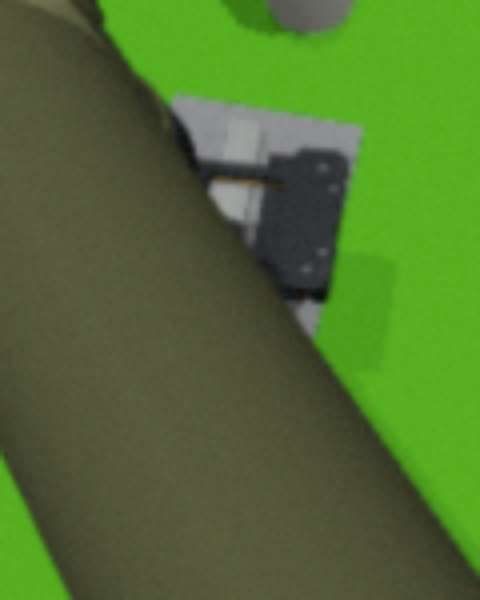

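The blade is at top crop (240,150), between the jaws and under the gripper. Next I correct by 11 mm in y, remove the small tilt and go down.

>>> {"api": "move_arm", "payload": {"deltas": [{"linear": [0.06, -0.36, 0], "turn": [-0.06, 0.13, 0.02], "claw": 0}, {"linear": [0, 0, 0.5], "turn": [0, 0, 0], "claw": 0}, {"linear": [0, 0, 0.6], "turn": [0, 0, 0], "claw": 0}, {"linear": [0, 0, 0.6], "turn": [0, 0, 0], "claw": 0}, {"linear": [0, 0, 0.3], "turn": [0, 0, 0], "claw": 0}, {"linear": [0, 0, 0.2], "turn": [0, 0, 0], "claw": 0}, {"linear": [0, 0, 0], "turn": [0, 0, 0], "claw": 0}, {"linear": [0, 0, 0], "turn": [0, 0, 0], "claw": 0}]}}

```text
time: 10.8
position: [0.5504, 0.3251, 0.035]
tool_rot: [-3.14, -0.017, -0.003]
ft_force: [-0.1, -0.5, 0.3]
grip_width: 1.002
```

```bash
python3 -c "
from h import *
go([.5486,.325,.0295],.7)"
```

```text
t 10.8 p [0.5504 0.3251 0.035 ] F [-0.1 -0.5  0.3] w 87.2
lin units [-0.059  0.001  0.185]
turn units [-0.022 -0.032 -0.016]
lin units after turn [-0.059  0.001  0.185]
```

Now close, then lift slightly.

>>> {"api": "move_arm", "payload": {"deltas": [{"linear": [-0.05, 0, 0.17], "turn": [0, 0, 0], "claw": 0}, {"linear": [0, 0, 0], "turn": [0, 0, 0], "claw": 0}, {"linear": [0, 0, 0], "turn": [0, 0, 0], "claw": 1}, {"linear": [0, 0, 0], "turn": [0, 0, 0], "claw": 1}, {"linear": [0, 0, 0], "turn": [0, 0, 0], "claw": 1}, {"linear": [0, 0, 0], "turn": [0, 0, 0], "claw": 1}, {"linear": [0, 0, 0], "turn": [0, 0, 0], "claw": 1}, {"linear": [0, 0, 0], "turn": [0, 0, 0], "claw": 1}, {"linear": [0, 0, 0], "turn": [0, 0, 0], "claw": 1}, {"linear": [0, 0, 0], "turn": [0, 0, 0], "claw": 1}, {"linear": [0, 0, 0], "turn": [0, 0, 0], "claw": 1}], "grip_force": 60}}

```text
time: 11.72
position: [0.5487, 0.3246, 0.0296]
tool_rot: [-3.141, -0.017, -0.003]
ft_force: [-0.2, 0.0, 0.4]
grip_width: 0.405
```

```bash
python3 -c "
from h import *
go([.41,-.04,.13],5.2)"
```

```text
t 11.7167 p [0.5487 0.3246 0.0296] F [-0.2  0.   0.4] w 35.2
lin units [-4.749 12.1   -3.367]
turn units [-0.013 -0.026 -1.143]
lin units after turn [-5.705 11.686 -3.347]
```

>>> {"api": "move_arm", "payload": {"deltas": [{"linear": [0, 0, 0], "turn": [0, 0, 0], "claw": 1}, {"linear": [0, 0, 0], "turn": [0, 0, 0], "claw": 1}, {"linear": [0, 0, 0], "turn": [0, 0, 0], "claw": 1}, {"linear": [0, 0, 0], "turn": [0, 0, 0], "claw": 1}]}}

```text
time: 12.05
position: [0.5486, 0.3249, 0.0297]
tool_rot: [-3.14, -0.018, -0.003]
ft_force: [0.0, 0.0, -0.8]
grip_width: 0.225
```

>>> {"api": "move_arm", "payload": {"deltas": [{"linear": [0, 0, -0.4], "turn": [0, 0, 0], "claw": 1}, {"linear": [0, 0, -0.8], "turn": [0, 0, 0], "claw": 1}, {"linear": [0, 0, -0.8], "turn": [0, 0, 0], "claw": 1}, {"linear": [0, 0, -0.8], "turn": [0, 0, 0], "claw": 1}, {"linear": [0, 0, -0.8], "turn": [0, 0, 0], "claw": 1}, {"linear": [-0.3, 0.6, 0], "turn": [0, 0, -0.4], "claw": 1}, {"linear": [-0.4, 0.8, 0], "turn": [0, 0, -0.4], "claw": 1}, {"linear": [-0.4, 0.8, 0], "turn": [0, 0, -0.34], "claw": 1}, {"linear": [-0.4, 0.8, 0], "turn": [0, 0, 0], "claw": 1}, {"linear": [-0.4, 0.8, 0], "turn": [0, 0, 0], "claw": 1}, {"linear": [-0.4, 0.8, 0], "turn": [0, 0, 0], "claw": 1}, {"linear": [-0.4, 0.8, 0], "turn": [0, 0, 0], "claw": 1}, {"linear": [-0.4, 0.8, 0], "turn": [0, 0, 0], "claw": 1}, {"linear": [-0.4, 0.8, 0], "turn": [0, 0, 0], "claw": 1}, {"linear": [-0.4, 0.8, 0], "turn": [0, 0, 0], "claw": 1}, {"linear": [-0.3, 0.8, 0], "turn": [0, 0, 0], "claw": 1}, {"linear": [0, 0.8, 0], "turn": [0, 0, 0], "claw": 1}, {"linear": [0, 0.8, 0], "turn": [0, 0, 0], "claw": 1}, {"linear": [0, 0.6, 0], "turn": [0, 0, 0], "claw": 1}, {"linear": [0, 0, 0], "turn": [0, 0, 0], "claw": 1}]}}

```text
time: 13.72
position: [0.4489, -0.0124, 0.1376]
tool_rot: [3.137, 0.133, 0.003]
ft_force: [0.2, 0.3, -1.7]
grip_width: 0.225
```

```bash
python3 -c "
from h import *
go([.4506,-.0343,.093],5.2)"
```

```text
t 13.7167 p [ 0.4489 -0.0124  0.1376] F [ 0.2  0.3 -1.7] w 19.6
lin units [-0.007  0.729  1.489]
turn units [ 0.02  -0.029 -0.083]
lin units after turn [-0.008  0.731  1.488]
```

>>> {"api": "move_arm", "payload": {"deltas": [{"linear": [0, 0.4, 0], "turn": [0, 0, -0.08], "claw": 1}, {"linear": [0, 0.33, 0.2], "turn": [0, 0, 0], "claw": 1}, {"linear": [0, 0, 0.5], "turn": [0, 0, 0], "claw": 1}, {"linear": [0, 0, 0.4], "turn": [0, 0, 0], "claw": 1}, {"linear": [0, 0, 0.1], "turn": [0, 0, 0], "claw": 1}, {"linear": [0, 0, 0], "turn": [0, 0, 0], "claw": 1}, {"linear": [0, 0, 0], "turn": [0, 0, 0], "claw": 1}]}}

```text
time: 14.3
position: [0.4511, -0.0295, 0.1013]
tool_rot: [-3.137, -0.152, -0.003]
ft_force: [0.1, 0.3, -1.0]
grip_width: 0.223
```

```bash
python3 -c "
from h import *
go([.4506,-.0343,.08],5.2)
d=cam('top');c=cv2.resize(d['image'][130:270,300:430],None,fx=4,fy=4);s=cam('side');e=cv2.resize(s['image'][120:260,270:400],None,fx=4,fy=4)
print(proj(d,[.5552,-.0248,.065]))
cv2.imwrite('pics/t4c.png',cv2.cvtColor(np.clip(np.hstack([c[:,:390],e[:,:400]])*1.4,0,255).astype(np.uint8),cv2.COLOR_RGB2BGR))"
```

```text
t 14.3 p [ 0.4511 -0.0295  0.1013] F [ 0.1  0.3 -1. ] w 19.4
lin units [-0.035  0.157  0.71 ]
turn units [-0.014 -0.027  0.087]
lin units after turn [-0.033  0.157  0.71 ]
(np.float64(365.5009246259036), np.float64(216.38167632494216))
```

View pics/t4c.png

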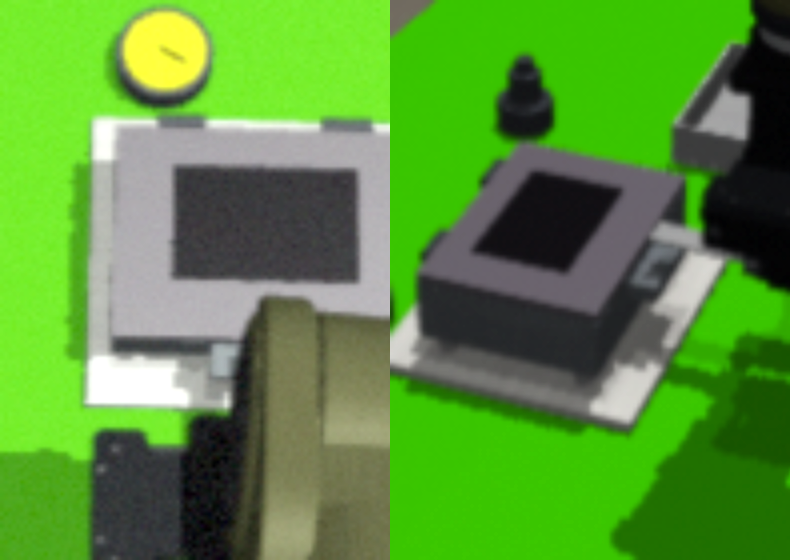

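The side view shows the blade's tip shadow on the sill at crop (655,265). The top view of the blade is blocked by the wrist. I now feel downwards.

>>> {"api": "move_arm", "payload": {"deltas": [{"linear": [-0.02, 0.15, 0.3], "turn": [0, 0, 0.05], "claw": 1}, {"linear": [0, 0, 0.3], "turn": [0, 0, 0], "claw": 1}, {"linear": [0, 0, 0], "turn": [0, 0, 0], "claw": 1}, {"linear": [0, 0, 0], "turn": [0, 0, 0], "claw": 1}, {"linear": [0, 0, 0], "turn": [0, 0, 0], "claw": 1}]}}

```text
time: 14.82
position: [0.4508, -0.0343, 0.0829]
tool_rot: [-3.137, -0.145, -0.002]
ft_force: [0.7, -0.8, -1.9]
grip_width: 0.223
```

>>> {"api": "move_arm", "payload": {"deltas": [{"linear": [0, 0, 0.04], "turn": [0, 0, 0], "claw": 1}, {"linear": [0, 0, 0.04], "turn": [0, 0, 0], "claw": 1}, {"linear": [0, 0, 0], "turn": [0, 0, 0], "claw": 1}, {"linear": [0, 0, 0], "turn": [0, 0, 0], "claw": 1}]}}

```text
time: 15.15
position: [0.451, -0.0344, 0.0807]
tool_rot: [-3.137, -0.146, -0.003]
ft_force: [0.3, -0.7, -0.7]
grip_width: 0.229
```

>>> {"api": "move_arm", "payload": {"deltas": [{"linear": [0, 0, 0.04], "turn": [0, 0, 0], "claw": 1}, {"linear": [0, 0, 0.04], "turn": [0, 0, 0], "claw": 1}, {"linear": [0, 0, 0], "turn": [0, 0, 0], "claw": 1}, {"linear": [0, 0, 0], "turn": [0, 0, 0], "claw": 1}]}}

```text
time: 15.48
position: [0.4509, -0.0344, 0.0782]
tool_rot: [-3.137, -0.145, -0.003]
ft_force: [-0.1, 1.2, -1.5]
grip_width: 0.226
```

>>> {"api": "move_arm", "payload": {"deltas": [{"linear": [0, 0, 0.05], "turn": [0, 0, 0], "claw": 1}, {"linear": [0, 0, 0], "turn": [0, 0, 0], "claw": 1}, {"linear": [0, 0, 0], "turn": [0, 0, 0], "claw": 1}]}}

```text
time: 15.73
position: [0.4512, -0.0348, 0.0772]
tool_rot: [-3.138, -0.145, -0.004]
ft_force: [-0.8, -1.0, 2.8]
grip_width: 0.224
```

>>> {"api": "move_arm", "payload": {"deltas": [{"linear": [0, 0, 0.05], "turn": [0, 0, 0], "claw": 1}, {"linear": [0, 0, 0], "turn": [0, 0, 0], "claw": 1}, {"linear": [0, 0, 0], "turn": [0, 0, 0], "claw": 1}]}}

```text
time: 15.98
position: [0.4516, -0.0354, 0.0759]
tool_rot: [3.138, 0.144, 0.005]
ft_force: [-2.3, -2.7, 5.2]
grip_width: 0.227
```

>>> {"api": "move_arm", "payload": {"deltas": [{"linear": [0, 0, 0.05], "turn": [0, 0, 0], "claw": 1}, {"linear": [0, 0, 0], "turn": [0, 0, 0], "claw": 1}, {"linear": [0, 0, 0], "turn": [0, 0, 0], "claw": 1}]}}

```text
time: 16.23
position: [0.4516, -0.0356, 0.0744]
tool_rot: [3.138, 0.143, 0.005]
ft_force: [-2.4, -3.3, 5.9]
grip_width: 0.225
```

>>> {"api": "move_arm", "payload": {"deltas": [{"linear": [0, 0, -0.05], "turn": [0, 0, 0], "claw": 1}, {"linear": [0, 0, 0], "turn": [0, 0, 0], "claw": 1}, {"linear": [0, 0, 0], "turn": [0, 0, 0], "claw": 1}]}}

```text
time: 16.48
position: [0.4511, -0.0341, 0.0752]
tool_rot: [-3.137, -0.146, -0.004]
ft_force: [-0.4, -0.2, 0.4]
grip_width: 0.226
```

>>> {"api": "move_arm", "payload": {"deltas": [{"linear": [0, 0, -0.05], "turn": [0, 0, 0], "claw": 1}, {"linear": [0, 0, 0], "turn": [0, 0, 0], "claw": 1}, {"linear": [0, 0, 0], "turn": [0, 0, 0], "claw": 1}]}}

```text
time: 16.73
position: [0.4505, -0.034, 0.0764]
tool_rot: [-3.137, -0.146, -0.001]
ft_force: [0.1, -0.7, -1.6]
grip_width: 0.222
```

```bash
python3 -c "
from h import *
go([.4506,-.0343,.08],5.2)
s=cam('side');e=cv2.resize(s['image'][140:230,310:400],None,fx=6,fy=6,interpolation=2)
for P in([.5454,-.0257,.0665],[.5552,-.0248,.0645],[.5353,-.0266,.0645]):
  u,v=proj(s,P);print(u,v,(u-310)*6,(v-140)*6)
cv2.imwrite('pics/s5.png',cv2.cvtColor(np.clip(e*1.8,0,255).astype(np.uint8),cv2.COLOR_RGB2BGR))"
```

```text
t 16.7333 p [ 0.4505 -0.034   0.0764] F [ 0.1 -0.7 -1.6] w 19.3
lin units [ 0.003  0.01  -0.12 ]
turn units [-0.02  -0.014  0.035]
lin units after turn [ 0.002  0.01  -0.12 ]
336.6919189447395 184.36096198026826 160.1515136684369 266.16577188160954
333.2927401444058 184.2121018102483 139.7564408664348 265.2726108614898
340.1726373996909 185.73863049904298 181.03582439814556 274.4317829942579
```

View pics/s5.png

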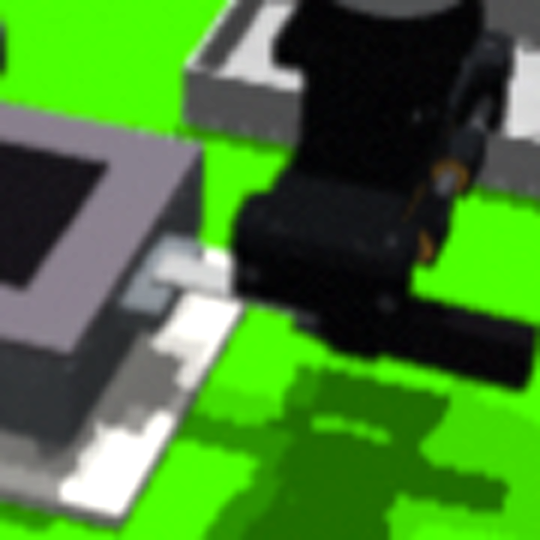

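The blade lies over the sill with its tip at crop (155,265), just before the face, as predicted. Contact was at TCP z of about 0.0775, so the sill is at about 0.0645, and the blade slipped about 1° in the grip. I raise it 1 mm and slide it in.

>>> {"api": "move_arm", "payload": {"deltas": [{"linear": [0, 0, -0.03], "turn": [0, 0, 0], "claw": 1}, {"linear": [0.15, 0, 0], "turn": [0, 0, 0], "claw": 1}, {"linear": [0.15, 0, 0], "turn": [0, 0, 0], "claw": 1}, {"linear": [0.15, 0, 0], "turn": [0, 0, 0], "claw": 1}, {"linear": [0, 0, 0], "turn": [0, 0, 0], "claw": 1}, {"linear": [0, 0, 0], "turn": [0, 0, 0], "claw": 1}]}}

```text
time: 17.28
position: [0.4647, -0.033, 0.0776]
tool_rot: [-3.137, -0.146, -0.003]
ft_force: [0.3, -0.2, -1.1]
grip_width: 0.226
```

>>> {"api": "move_arm", "payload": {"deltas": [{"linear": [0.17, 0, 0], "turn": [0, 0, 0], "claw": 1}, {"linear": [0.17, 0, 0], "turn": [0, 0, 0], "claw": 1}, {"linear": [0, 0, 0], "turn": [0, 0, 0], "claw": 1}, {"linear": [0, 0, 0], "turn": [0, 0, 0], "claw": 1}]}}

```text
time: 17.62
position: [0.4749, -0.032, 0.0777]
tool_rot: [-3.137, -0.146, -0.003]
ft_force: [-0.5, -0.0, 0.0]
grip_width: 0.225
```

>>> {"api": "move_arm", "payload": {"deltas": [{"linear": [0.2, 0, 0], "turn": [0, 0, 0], "claw": 1}, {"linear": [0.2, 0, 0], "turn": [0, 0, 0], "claw": 1}, {"linear": [0.15, 0, 0], "turn": [0, 0, 0], "claw": 1}, {"linear": [0, 0, 0], "turn": [0, 0, 0], "claw": 1}, {"linear": [0, 0, 0], "turn": [0, 0, 0], "claw": 1}]}}

```text
time: 18.03
position: [0.4913, -0.0305, 0.0777]
tool_rot: [-3.137, -0.146, -0.003]
ft_force: [-0.1, 0.6, -2.0]
grip_width: 0.221
```

The blade is in about 32 mm with no contact force. Now I pitch the nose up to lever the cover.

>>> {"api": "move_arm", "payload": {"deltas": [{"linear": [0, 0, 0], "turn": [0, 0.3, 0], "claw": 1}, {"linear": [0, 0, 0], "turn": [0, 0.5, 0], "claw": 1}, {"linear": [0, 0, -0.05], "turn": [0, 0.5, 0], "claw": 1}, {"linear": [0, 0, -0.05], "turn": [0, 0.5, 0], "claw": 1}, {"linear": [0, 0, -0.05], "turn": [0, 0.5, 0], "claw": 1}, {"linear": [0, 0, 0], "turn": [0, 0, 0], "claw": 1}]}}

```text
time: 18.53
position: [0.488, -0.0311, 0.0813]
tool_rot: [-3.121, -0.144, -0.252]
ft_force: [-0.8, 0.3, -2.9]
grip_width: 0.222
```

```bash
cat >> h.py <<'E'
X=np.array([np.cos(np.radians(5.2)),np.sin(np.radians(5.2)),0]);HF=np.array([.5552,-.0248,.0715]);H=HF+.130*X
TT=np.array([.097,0,.0095])
def tip():
    st=ctrl.get_state();r=R.from_rotvec(st["tool_rot"]);t=st["position"]+r.apply(TT);v=t-H
    print("t",st["time"],"F",st["ft_force"].round(1),"tq",st["torque"].round(2),"pitch",np.degrees(np.arcsin(r.as_matrix()[2,0])).round(1),"tip fwd/up rel hinge",(v@X).round(4),v[2].round(4),"r",np.hypot(v@X,v[2]).round(3),"th",np.degrees(np.arctan2(v[2],-v@X)).round(1),"lat",(v@np.array([-X[1],X[0],0])).round(4))
def arc(rad,th,pitch):
    th=np.radians(th);P=H+rad*(-np.cos(th)*X+np.array([0,0,np.sin(th)]))
    tgt=R.from_euler("z",np.radians(5.2))*R.from_euler("y",-np.radians(pitch))*R.from_matrix(np.diag([1.,-1,-1]))
    tcp=P-tgt.apply(TT);print("th",np.degrees(th),"tcp",tcp.round(4));go(tcp,5.2,pitch)
E
python3 -c "
from h import *
tip();s=ctrl.get_state();print(s['grip_width'],s['joint_positions'].round(2))
arc(.1,25,10);arc(.1,50,10)"
```

```text
t 18.5333 F [-0.8  0.3 -2.9] tq [0.   0.49 0.03] pitch 9.2 tip fwd/up rel hinge -0.1002 0.0159 r 0.101 th 9.0 lat -0.0001
0.22234130234203348 [ 0.57  0.05 -0.55  2.14  0.01  0.8  -1.47]
th 25.0 tcp [ 0.4976 -0.03    0.1063]
t 18.5333 p [ 0.488  -0.0311  0.0813] F [-0.8  0.3 -2.9] w 19.3
lin units [ 0.452 -0.006 -0.77 ]
turn units [-0.004  0.196  0.018]
lin units after turn [ 0.463 -0.007 -0.764]
th 50.0 tcp [ 0.5239 -0.0277  0.1406]
t 18.5333 p [ 0.488  -0.0311  0.0813] F [-0.8  0.3 -2.9] w 19.3
lin units [ 1.503 -0.005 -1.76 ]
turn units [-0.004  0.196  0.018]
lin units after turn [ 1.527 -0.007 -1.739]
```

>>> {"api": "move_arm", "payload": {"deltas": [{"linear": [0.06, 0, -0.2], "turn": [0, 0.2, 0], "claw": 1}, {"linear": [0.1, 0, -0.2], "turn": [0, 0, 0], "claw": 1}, {"linear": [0.14, 0, -0.2], "turn": [0, 0, 0], "claw": 1}, {"linear": [0.16, 0, -0.16], "turn": [0, 0, 0], "claw": 1}, {"linear": [0, 0, 0], "turn": [0, 0, 0], "claw": 1}]}}

```text
time: 18.95
position: [0.5016, -0.0297, 0.1086]
tool_rot: [-3.117, -0.145, -0.278]
ft_force: [-2.6, -1.1, -2.5]
grip_width: 0.225
```

```bash
python3 -c "
from h import *
tip();print(ctrl.get_state()['grip_width'])
s=cam('side');e=cv2.resize(s['image'][120:230,270:400],None,fx=5,fy=5,interpolation=2)
cv2.imwrite('pics/s6.png',cv2.cvtColor(np.clip(e*1.8,0,255).astype(np.uint8),cv2.COLOR_RGB2BGR))
arc(.1,45,10);arc(.1,65,10);arc(.1,85,10)"
```

```text
t 18.95 F [-2.6 -1.1 -2.5] tq [-0.06  1.07 -0.04] pitch 10.2 tip fwd/up rel hinge -0.0867 0.0449 r 0.098 th 27.4 lat 0.0001
0.22482321149709106
th 45.0 tcp [ 0.5175 -0.0282  0.1347]
t 19.0 p [ 0.5017 -0.0297  0.1082] F [-2.5  0.9 -2.6] w 19.6
lin units [ 0.678 -0.002 -0.775]
turn units [-0.014 -0.06   0.028]
lin units after turn [ 0.674 -0.003 -0.778]
th 65.0 tcp [ 0.5458 -0.0257  0.1546]
t 19.0 p [ 0.5017 -0.0297  0.1082] F [-2.5  0.9 -2.6] w 19.6
lin units [ 1.729 -0.    -1.26 ]
turn units [-0.014 -0.06   0.028]
lin units after turn [ 1.724 -0.003 -1.267]
th 85.0 tcp [ 0.5792 -0.0226  0.1636]
t 19.0 p [ 0.5017 -0.0297  0.1082] F [-2.5  0.9 -2.6] w 19.6
lin units [ 2.883e+00  2.000e-03 -1.356e+00]
turn units [-0.014 -0.06   0.028]
lin units after turn [ 2.877 -0.003 -1.368]
```

View pics/s6.png

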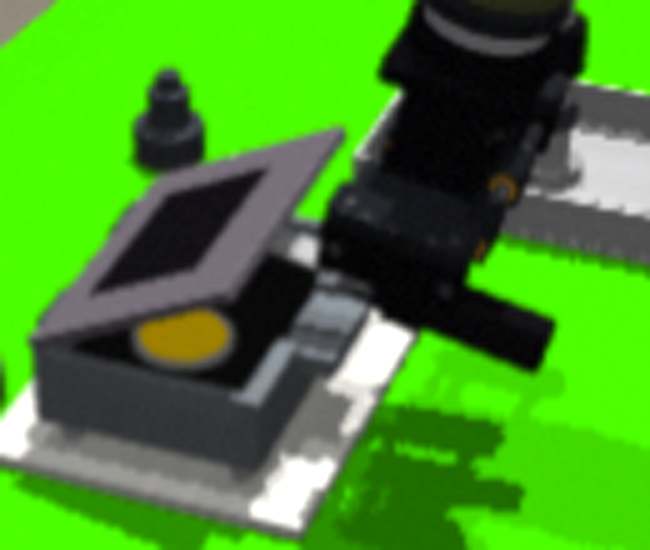

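The cover is propped up about 25° by the blade tip, and the blade is still in the grip. I go on along the arc.

>>> {"api": "move_arm", "payload": {"deltas": [{"linear": [0.18, 0, -0.26], "turn": [0, -0.06, 0.03], "claw": 1}, {"linear": [0.22, 0, -0.26], "turn": [0, 0, 0], "claw": 1}, {"linear": [0.27, 0, -0.26], "turn": [0, 0, 0], "claw": 1}, {"linear": [0.3, 0, -0.19], "turn": [0, 0, 0], "claw": 1}, {"linear": [0.35, 0, -0.17], "turn": [0, 0, 0], "claw": 1}, {"linear": [0.4, 0, -0.13], "turn": [0, 0, 0], "claw": 1}, {"linear": [0, 0, 0], "turn": [0, 0, 0], "claw": 1}]}}

```text
time: 19.58
position: [0.548, -0.0254, 0.1562]
tool_rot: [-3.117, -0.142, -0.278]
ft_force: [0.1, 0.2, -0.8]
grip_width: 0.221
```

```bash
python3 -c "
from h import *
tip();print(ctrl.get_state()['grip_width'])
arc(.1,85,10);arc(.095,100,10);arc(.095,112,10)"
```

```text
t 19.5833 F [ 0.1  0.2 -0.8] tq [0.01 0.2  0.01] pitch 10.2 tip fwd/up rel hinge -0.0401 0.0925 r 0.101 th 66.6 lat 0.0
0.22092985499693127
th 85.0 tcp [ 0.5792 -0.0226  0.1636]
t 19.5833 p [ 0.548  -0.0254  0.1562] F [ 0.1  0.2 -0.8] w 19.2
lin units [ 1.071e+00  1.000e-03 -6.000e-02]
turn units [-0.018 -0.05   0.001]
lin units after turn [ 1.071e+00  1.000e-03 -6.400e-02]
th 100.0 tcp [ 0.6043 -0.0203  0.1576]
t 19.5833 p [ 0.548  -0.0254  0.1562] F [ 0.1  0.2 -0.8] w 19.2
lin units [1.863e+00 1.000e-03 2.880e-01]
turn units [-0.018 -0.05   0.001]
lin units after turn [1.864e+00 1.000e-03 2.810e-01]
th 112.0 tcp [ 0.6233 -0.0186  0.1521]
t 19.5833 p [ 0.548  -0.0254  0.1562] F [ 0.1  0.2 -0.8] w 19.2
lin units [2.457e+00 1.000e-03 5.800e-01]
turn units [-0.018 -0.05   0.001]
lin units after turn [2.459e+00 1.000e-03 5.720e-01]
```

>>> {"api": "move_arm", "payload": {"deltas": [{"linear": [0.35, 0, -0.03], "turn": [0, 0, 0], "claw": 1}, {"linear": [0.35, 0, -0.02], "turn": [0, 0, 0], "claw": 1}, {"linear": [0.35, 0, 0], "turn": [0, 0, 0], "claw": 1}, {"linear": [0.35, 0, 0.1], "turn": [0, 0, 0], "claw": 1}, {"linear": [0.3, 0, 0.14], "turn": [0, 0, 0], "claw": 1}, {"linear": [0, 0, 0], "turn": [0, 0, 0], "claw": 1}]}}

```text
time: 20.08
position: [0.598, -0.0211, 0.1576]
tool_rot: [-3.117, -0.141, -0.275]
ft_force: [-1.1, 0.5, -1.4]
grip_width: 0.222
```

```bash
python3 -c "
from h import *
tip();print(ctrl.get_state()['grip_width'])
s=cam('side');e=cv2.resize(s['image'][80:230,250:400],None,fx=4,fy=4,interpolation=2)
cv2.imwrite('pics/s7.png',cv2.cvtColor(np.clip(e*1.8,0,255).astype(np.uint8),cv2.COLOR_RGB2BGR))
arc(.095,105,10);arc(.095,109,10)"
```

```text
t 20.0833 F [-1.1  0.5 -1.4] tq [ 0.07  0.24 -0.02] pitch 10.1 tip fwd/up rel hinge 0.0101 0.0938 r 0.094 th 96.1 lat -0.0002
0.2222343413676538
th 105.00000000000001 tcp [ 0.6124 -0.0196  0.1558]
t 20.1333 p [ 0.5969 -0.021   0.1572] F [ 0.2  0.  -1.2] w 19.5
lin units [0.502 0.001 0.138]
turn units [-0.026 -0.006 -0.003]
lin units after turn [0.503 0.    0.137]
th 109.0 tcp [ 0.6187 -0.019   0.1538]
t 20.1333 p [ 0.5969 -0.021   0.1572] F [ 0.2  0.  -1.2] w 19.5
lin units [0.699 0.001 0.238]
turn units [-0.026 -0.006 -0.003]
lin units after turn [0.699 0.    0.238]
```

View pics/s7.png

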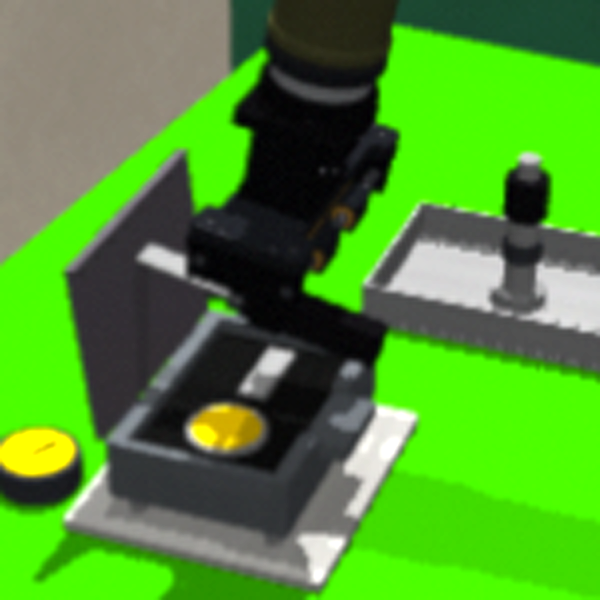

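The cover is about upright with the blade tip against its inner face, and the injector stands upright in the tray. I push on towards the stop.

>>> {"api": "move_arm", "payload": {"deltas": [{"linear": [0.2, 0, 0.06], "turn": [0, 0, 0], "claw": 1}, {"linear": [0.2, 0, 0.06], "turn": [0, 0, 0], "claw": 1}, {"linear": [0.15, 0, 0.04], "turn": [0, 0, 0], "claw": 1}, {"linear": [0, 0, 0], "turn": [0, 0, 0], "claw": 1}, {"linear": [0, 0, 0], "turn": [0, 0, 0], "claw": 1}]}}

```text
time: 20.55
position: [0.6126, -0.0197, 0.1545]
tool_rot: [-3.117, -0.141, -0.27]
ft_force: [-1.1, -0.5, -2.1]
grip_width: 0.224
```

>>> {"api": "move_arm", "payload": {"deltas": [{"linear": [0.1, 0, 0.04], "turn": [0, 0, 0], "claw": 1}, {"linear": [0.1, 0, 0.03], "turn": [0, 0, 0], "claw": 1}, {"linear": [0, 0, 0], "turn": [0, 0, 0], "claw": 1}, {"linear": [0, 0, 0], "turn": [0, 0, 0], "claw": 1}]}}

```text
time: 20.88
position: [0.6182, -0.0192, 0.1533]
tool_rot: [-3.118, -0.141, -0.268]
ft_force: [-3.0, -0.0, -2.4]
grip_width: 0.219
```

```bash
python3 -c "
from h import *
tip();print(ctrl.get_state()['grip_width'])"
```

```text
t 20.8833 F [-3.  -0.  -2.4] tq [-0.01  0.99  0.03] pitch 9.8 tip fwd/up rel hinge 0.0305 0.0889 r 0.094 th 108.9 lat -0.0002
0.21905291559031806
```

>>> {"api": "move_arm", "payload": {"deltas": [{"linear": [0.08, 0, 0.02], "turn": [0, 0, 0], "claw": 1}, {"linear": [0, 0, 0], "turn": [0, 0, 0], "claw": 1}, {"linear": [0, 0, 0], "turn": [0, 0, 0], "claw": 1}]}}

```text
time: 21.13
position: [0.6187, -0.0192, 0.1527]
tool_rot: [-3.119, -0.141, -0.261]
ft_force: [-11.1, -1.1, 2.5]
grip_width: 0.225
```

The force jumped to 11 N, so the cover is at its stop. I retreat, rise and level the blade.

>>> {"api": "move_arm", "payload": {"deltas": [{"linear": [-0.4, 0, -0.1], "turn": [0, 0, 0], "claw": 1}, {"linear": [-0.8, 0, -0.25], "turn": [0, 0, 0], "claw": 1}, {"linear": [-0.8, 0, -0.3], "turn": [0, 0, 0], "claw": 1}, {"linear": [-0.5, 0, -0.6], "turn": [0, -0.5, 0], "claw": 1}, {"linear": [-0.2, 0, -0.7], "turn": [0, -0.6, 0], "claw": 1}, {"linear": [0, 0, -0.5], "turn": [0, -0.6, 0], "claw": 1}, {"linear": [0, 0, 0], "turn": [0, -0.6, 0.5], "claw": 1}, {"linear": [0, 0, 0], "turn": [0, 0, 0.6], "claw": 1}, {"linear": [0, 0, 0], "turn": [0, 0, 0], "claw": 1}]}}

```text
time: 21.88
position: [0.5328, -0.027, 0.2137]
tool_rot: [-3.138, -0.02, -0.025]
ft_force: [-0.8, 0.0, -1.9]
grip_width: 0.228
```

```bash
python3 -c "
from h import *
go([.5486,.3249,.2],.7)"
```

```text
t 21.8833 p [ 0.5328 -0.027   0.2137] F [-0.8  0.  -1.9] w 19.8
lin units [  0.671 -11.721   0.502]
turn units [-0.042 -0.231  0.012]
lin units after turn [  0.668 -11.723   0.457]
```

>>> {"api": "move_arm", "payload": {"deltas": [{"linear": [0.04, -0.5, 0], "turn": [-0.04, -0.23, 0], "claw": 1}, {"linear": [0.04, -0.8, 0], "turn": [0, 0, 0], "claw": 1}, {"linear": [0.04, -0.8, 0], "turn": [0, 0, 0], "claw": 1}, {"linear": [0.04, -0.8, 0], "turn": [0, 0, 0], "claw": 1}, {"linear": [0.04, -0.8, 0], "turn": [0, 0, 0], "claw": 1}, {"linear": [0.04, -0.8, 0], "turn": [0, 0, 0], "claw": 1}, {"linear": [0.04, -0.8, 0], "turn": [0, 0, 0], "claw": 1}, {"linear": [0.04, -0.8, 0], "turn": [0, 0, 0], "claw": 1}, {"linear": [0.04, -0.8, 0], "turn": [0, 0, 0], "claw": 1}, {"linear": [0.04, -0.8, 0], "turn": [0, 0, 0], "claw": 1}, {"linear": [0.04, -0.8, 0], "turn": [0, 0, 0], "claw": 1}, {"linear": [0.04, -0.8, 0.2], "turn": [0, 0, 0], "claw": 1}, {"linear": [0.04, -0.8, 0.4], "turn": [0, 0, 0], "claw": 1}, {"linear": [0.04, -0.8, 0.4], "turn": [0, 0, 0], "claw": 1}, {"linear": [0.04, -0.6, 0.6], "turn": [0, 0, 0], "claw": 1}, {"linear": [0.04, -0.2, 0.8], "turn": [0, 0, 0], "claw": 1}, {"linear": [0, 0, 0.8], "turn": [0, 0, 0], "claw": 1}, {"linear": [0, 0, 0.8], "turn": [0, 0, 0], "claw": 1}, {"linear": [0, 0, 0], "turn": [0, 0, 0], "claw": 1}, {"linear": [0, 0, 0], "turn": [0, 0, 0], "claw": 1}]}}

```text
time: 23.55
position: [0.5443, 0.3237, 0.0917]
tool_rot: [3.141, 0.023, -0.009]
ft_force: [0.2, 0.5, -1.0]
grip_width: 0.223
```

```bash
python3 -c "
from h import *
go([.5486,.3249,.05],.7)
# blade slope from side view: pixel of steel edges
s=cam('side');save(s,'s8.png')
im=s['image'].astype(int);b=im.max(2)<40
x0,x1,y0,y1=235,330,240,320
st=ctrl.get_state();T=np.array(st['position'])
for dx in(-78,22,97): print(dx,proj(s,T+np.array([dx/1000,0,-.0117])))
"
```

```text
t 23.55 p [0.5443 0.3237 0.0917] F [ 0.2  0.5 -1. ] w 19.4
lin units [ 0.152 -0.039  1.388]
turn units [0.004 0.086 0.031]
lin units after turn [ 0.144 -0.039  1.388]
-78 (np.float64(301.41697930606324), np.float64(272.22068077532697))
22 (np.float64(261.579483344397), np.float64(257.6316569418289))
97 (np.float64(233.57710359277758), np.float64(247.28214271250474))
```

>>> {"api": "move_arm", "payload": {"deltas": [{"linear": [0.14, -0.04, 0.4], "turn": [0, 0.08, 0], "claw": 1}, {"linear": [0, 0, 0.5], "turn": [0, 0, 0], "claw": 1}, {"linear": [0, 0, 0.5], "turn": [0, 0, 0], "claw": 1}, {"linear": [0, 0, 0.2], "turn": [0, 0, 0], "claw": 1}, {"linear": [0, 0, 0], "turn": [0, 0, 0], "claw": 1}, {"linear": [0, 0, 0], "turn": [0, 0, 0], "claw": 1}]}}

```text
time: 24.1
position: [0.5483, 0.3251, 0.0437]
tool_rot: [3.141, 0.022, -0.0]
ft_force: [-1.1, 0.1, -1.3]
grip_width: 0.226
```

>>> {"api": "move_arm", "payload": {"deltas": [{"linear": [0, 0, 0.08], "turn": [0, 0, 0], "claw": 1}, {"linear": [0, 0, 0.08], "turn": [0, 0, 0], "claw": 1}, {"linear": [0, 0, 0], "turn": [0, 0, 0], "claw": 1}, {"linear": [0, 0, 0], "turn": [0, 0, 0], "claw": 1}]}}

```text
time: 24.43
position: [0.5489, 0.3254, 0.0399]
tool_rot: [-3.141, -0.022, -0.002]
ft_force: [-0.7, -0.5, -1.2]
grip_width: 0.228
```

```bash
python3 -c "
from h import *
tip();go([.5486,.3249,.0297],.7)"
```

```text
t 24.4333 F [-0.7 -0.5 -1.2] tq [0.05 0.02 0.01] pitch 0.1 tip fwd/up rel hinge -0.0078 -0.041 r 0.042 th -79.2 lat 0.3419
t 24.4333 p [0.5489 0.3254 0.0399] F [-0.7 -0.5 -1.2] w 19.9
lin units [-0.011  0.016  0.34 ]
turn units [-0.002 -0.02   0.023]
lin units after turn [-0.01   0.016  0.34 ]
```

>>> {"api": "move_arm", "payload": {"deltas": [{"linear": [0, 0, 0.08], "turn": [0, 0, 0], "claw": 1}, {"linear": [0, 0, 0.08], "turn": [0, 0, 0], "claw": 1}, {"linear": [0, 0, 0], "turn": [0, 0, 0], "claw": 1}, {"linear": [0, 0, 0], "turn": [0, 0, 0], "claw": 1}]}}

```text
time: 24.77
position: [0.5486, 0.3252, 0.0346]
tool_rot: [3.141, 0.022, 0.001]
ft_force: [0.2, 0.2, -1.3]
grip_width: 0.224
```

>>> {"api": "move_arm", "payload": {"deltas": [{"linear": [0, 0, 0.05], "turn": [0, 0, 0], "claw": 1}, {"linear": [0, 0, 0.05], "turn": [0, 0, 0], "claw": 1}, {"linear": [0, 0, 0], "turn": [0, 0, 0], "claw": 1}, {"linear": [0, 0, 0], "turn": [0, 0, 0], "claw": 1}]}}

```text
time: 25.1
position: [0.5489, 0.3254, 0.032]
tool_rot: [-3.141, -0.022, -0.002]
ft_force: [0.2, -0.4, -0.9]
grip_width: 0.223
```

>>> {"api": "move_arm", "payload": {"deltas": [{"linear": [0, 0, 0.04], "turn": [0, 0, 0], "claw": 1}, {"linear": [0, 0, 0.03], "turn": [0, 0, 0], "claw": 1}, {"linear": [0, 0, 0], "turn": [0, 0, 0], "claw": 1}, {"linear": [0, 0, 0], "turn": [0, 0, 0], "claw": 1}]}}

```text
time: 25.43
position: [0.5491, 0.3255, 0.031]
tool_rot: [3.141, 0.022, 0.002]
ft_force: [-0.8, -1.1, 6.6]
grip_width: 0.221
```

>>> {"api": "move_arm", "payload": {"deltas": [{"linear": [0, 0, 0], "turn": [0, 0, 0], "claw": 0.7}, {"linear": [0, 0, 0], "turn": [0, 0, 0], "claw": 0.6}, {"linear": [0, 0, 0], "turn": [0, 0, 0], "claw": 0.4}, {"linear": [0, 0, 0], "turn": [0, 0, 0], "claw": 0.2}, {"linear": [0, 0, 0], "turn": [0, 0, 0], "claw": 0}, {"linear": [0, 0, 0], "turn": [0, 0, 0], "claw": 0}, {"linear": [0, 0, 0], "turn": [0, 0, 0], "claw": 0}, {"linear": [0, 0, 0], "turn": [0, 0, 0], "claw": 0}, {"linear": [0, 0, -0.3], "turn": [0, 0, 0], "claw": 0}, {"linear": [0, 0, -0.6], "turn": [0, 0, 0], "claw": 0}, {"linear": [0, 0, -0.8], "turn": [0, 0, 0], "claw": 0}, {"linear": [0, 0, -0.8], "turn": [0, 0, 0], "claw": 0}, {"linear": [0, 0, -0.8], "turn": [0, 0, 0], "claw": 0}, {"linear": [0, 0, -0.8], "turn": [0, 0, 0], "claw": 0}, {"linear": [-0.5, 0, -0.8], "turn": [0, 0, 0], "claw": 0}, {"linear": [-0.8, 0, 0], "turn": [0, 0, 0], "claw": 0}, {"linear": [-0.8, 0, 0], "turn": [0, 0, 0], "claw": 0}, {"linear": [0, 0, 0], "turn": [0, 0, 0], "claw": 0}]}}

```text
time: 26.93
position: [0.481, 0.3262, 0.1781]
tool_rot: [3.141, 0.03, 0.001]
ft_force: [-0.1, 0.5, -0.8]
grip_width: 1.001
```

```bash
python3 -c "
from h import *
st=ctrl.get_state();print(st['position'],st['ft_force'],st['grip_width'])
s=cam('side');save(s,'s9.png');d=cam('top');save(d,'t9.png')
a=s['image'][90:330,180:440];b=d['image'][120:300,170:530]
a=cv2.resize(a,None,fx=1.5,fy=1.5,interpolation=2);b=cv2.resize(b,None,fx=1.1,fy=1.1,interpolation=2)
o=np.zeros((360,800,3),np.uint8);o[:360,:390]=a;o[:198,395:791]=b
cv2.imwrite('pics/fin.png',cv2.cvtColor(np.clip(o*1.6,0,255).astype(np.uint8),cv2.COLOR_RGB2BGR))"
```

```text
[0.48095299 0.32619475 0.1780652 ] [-0.0503727   0.52039427 -0.75688987] 1.0011926895026075
```

View pics/fin.png

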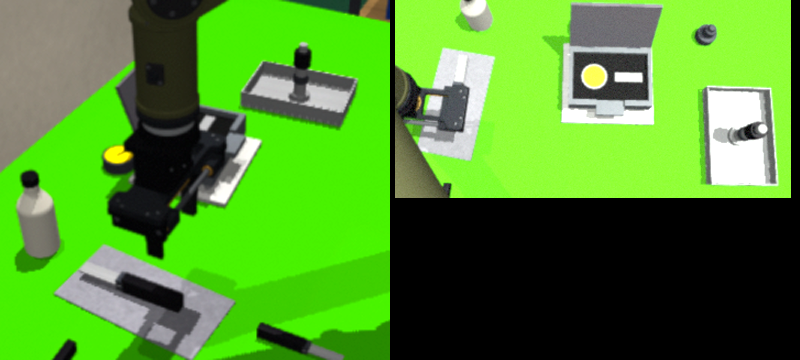

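The pry lies on the mat (side 130,285), the cover is open (top 615,25), the injector stands in the tray, and the bottle, dial and adapter are in place. As a numeric check, I compare with the first pictures and then hand in.

```bash
python3 -c "
from h import *
import pickle
D=pickle.load(open('d0.pkl','rb'));a=D['side']['image'].astype(int);b=cv2.cvtColor(cv2.imread('pics/s9.png'),cv2.COLOR_BGR2RGB).astype(int)
for n,i in(('before',a),('after',b)):
  m=np.zeros(i.shape[:2],np.uint8);m[265:300,250:312]=(i.max(2)<40)[265:300,250:312]
  c=max(cv2.findContours(m,0,1)[0],key=cv2.contourArea);print(n,cv2.minAreaRect(c))
t0=D['top']['image'].astype(int);t1=cv2.cvtColor(cv2.imread('pics/t9.png'),cv2.COLOR_BGR2RGB).astype(int)
for n,(x0,x1,y0,y1) in dict(adapter=(440,465,138,164),bottle=(238,262,120,152)).items(): print(n,np.abs(t0-t1)[y0:y1,x0:x1].mean())
print('dial side',np.abs(a-b)[182:210,245:262].mean())
print(ctrl.close_job())"
```

```text
before ((278.4827575683594, 286.2931213378906), (46.42383575439453, 13.55575942993164), 21.801410675048828)
after ((279.908203125, 284.86962890625), (46.55741882324219, 13.40289306640625), 19.855215072631836)
adapter 11.872820512820512
bottle 15.780815972222221
dial side 7.590336134453781
the job is handed in; nothing more can be done
None
```

The job is handed in after about 27 s of the 69 s, with every step done in the order asked.

- **Injector:** it stands upright near the middle of the drain tray.
- **Feeling for the notch:** I felt the sill at about 64.5 mm above the bench, with at most about 7 N, and slid the blade in about 32 mm without touching anything.
- **Cover:** I levered it up with the blade and swung it to its stop at about 109°. The force rose to 11 N there. It was still open in the last picture, after the blade had been taken away.
- **Blade:** it is back on the mat, released on contact at about 7 N, and the gripper is clear of it.

**Last checks:**
- The final views show the cover open, the injector standing in the tray, the blade lying on the mat, and the bottle, dial and adapter standing.
- The handle outline is within about 2 px and 2° of its first picture. That 2° may be a small turn on the mat; I did not measure flatness separately.
- The before/after pixel comparison of the bottle, adapter and dial was not zero (mean difference about 8 to 16 levels). I put this down to noise and shadows but did not follow it up; the arm never went near them.
- The blade slipped about 1° in the grip while feeling for the sill, because I pressed one step longer than needed.

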